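# Make up a parts carton and pack the piston

### The job

Fold up the three walls of the half-made carton that still lie outwards so that all of them stand squarely upright, then stand the loose piston inside the carton, crown up, setting it down rather than dropping it. Leave the walls upright and do not shove the other things on the bench about.

Things in the scene. Friction and masses are not known exactly. Their poses are not given: they have to be found in the camera images.
- tray: packing stand fixed to the bench with a half-made cardboard carton on it. Origin on the bench under the centre of the carton floor; x points to the far wall, y left, z up. Floor 130 mm (x) by 140 mm (y), top face at z = 47 mm, on a plywood plinth 110 x 120 mm. Far wall at x = +65 mm, 60 mm high, already up; the other three lie outwards past the plinth, open space under them
- lamp (a point): near end of the lamp tube of the stand: 24 mm thick, level, its underside 211 mm above the bench, running 210 mm from here along x of tray, over the left wall (at y = +85 mm, x from -85 to +125 mm); its 16 mm post stands at the far end
- wall_left (a joint): hinged cardboard left wall, 60 mm from crease to free edge, 5 mm thick. Crease along the left edge of the floor, at y = +70 mm, z = 44.5 mm of tray, mid-thickness. 0 = level outwards, 1.571 = upright, more = leaning in over the floor (up to 1.95), below 0 = drooping. The stiff crease stays as left; 118 mm long along x
- wall_right (a joint): hinged cardboard right wall, 60 mm from crease to free edge, 5 mm thick. Crease along the right edge of the floor, at y = -70 mm, z = 44.5 mm of tray, mid-thickness. 0 = level outwards, 1.571 = upright, more = leaning in over the floor (up to 1.95), below 0 = drooping. The stiff crease stays as left; 118 mm long along x
- wall_near (a joint): hinged cardboard near wall, 60 mm from crease to free edge, 5 mm thick. Crease along the near edge of the floor, at x = -65 mm, z = 44.5 mm of tray, mid-thickness. 0 = level outwards, 1.571 = upright, more = leaning in over the floor (up to 1.95), below 0 = drooping. The stiff crease stays as left; 128 mm long along y
- wall_left_edge (a point): middle of the free edge of the left wall
- wall_right_edge (a point): middle of the free edge of the right wall
- wall_near_edge (a point): middle of the free edge of the near wall
- piston: bare aluminium engine piston, 52 mm in diameter, 46 mm high, three ring grooves near the top, about 0.16 kg, standing crown up on the bench to the left or right of the stand; origin at the centre of its underside, z up
- bearing: bystander: steel ball bearing ring 62 mm across, 16 mm high, lying flat; origin at the centre of its underside
- sprocket: bystander: dark toothed sprocket about 106 mm across, 14 mm high, lying flat; origin at the centre of its underside
- spanner: bystander: steel spanner 160 mm long, lying flat along its x
- spark_plug: bystander: spark plug 70 mm long, 18 mm thick, lying along its x
- grease_jar: bystander: white jar with a lid, 68 mm across, 70 mm high; origin at the centre of its underside
- oil_bottle: bystander: small grey bottle 60 mm across, 110 mm high; origin at the centre of its underside
Things that resemble listed ones, but are neither listed nor needed, are in the scene too. Several things have the shape of the piston; the one meant has the colours described above.

How it is judged:
By the outcome, as a careful person would: the job done as asked, in the order asked, and still so for the second after the job is handed in, with the robot touching nothing.
It also fails if it takes over 72 s, if anything falls off the work surface, if the arm or the gripper's body presses on something with over 40 N, if the wrist force passes 120 N, or if a joint passes its speed limit or range.

### The arm

A 6-joint arm with a two-finger parallel gripper is mounted at the origin on the work surface. World frame = base frame: x ahead of the robot, y to its left, z up, the work surface at z = 0. Lengths are in m, angles in rad, forces in N, time in s.
With the tool pointing down it reaches from about 0.225 to 0.725 m from the base axis. Payload 3.1 kg.
Tool frame: the origin (TCP) lies between the finger pads; the fingertips stand 17 mm ahead of it and the grasp point (between the pads) lies 2 mm behind it; x points along the fingers, z is the direction in which the jaws open and shut, and the axes are right-handed (so a half turn about x gives the same grasp; the last joint's range is limited). The gripper opens to 85 mm and grips with 20 to 120 N. Pads are 22 mm wide; open, the fingers measure 114 mm over their backs; the gripper's body (76 mm by 85 mm) begins 54 mm behind the grasp point. The pads swing forward as they close: fully open they stand 13 mm farther back than shut.
Start: joints at [1.174, 0.048, 0.099, 1.622, 0, 1.443], TCP at [0.139, 0.506, 0.248] pointing down, gripper open.
Joint ranges: [-2.91, 2.91], [-0.99, 1.94], [-1.21, 1.42], [-2.12, 2.29], [-1.49, 1.47], [-3.14, 3.14]. Speed limits (rad/s): [2.79, 2.79, 3.14, 3.14, 3.14, 3.14].

### API

Orientations are given as a unit quaternion [w, x, y, z].
In Python, from bench import get_state, imaging, order gives the robot as it stands. The module is installed in compiled form; this text tells all that it offers.
- The arm moves only by the tool carry_out, never from a script. Its argument "moves" is one flat list of numbers, 7 for each row, row after row: the turn, a rotation vector about the tool's x, y, z in degrees, then the shift along the tool's x, y, z in m, then the opening, from -1 (shut) to 1 (fully open). In form: [rx, ry, rz, x, y, z, fingers, rx, ry, rz, x, y, z, fingers, ...]. A call has 1 to 5 rows; each row is the pose to reach, as a shift and turn from the pose commanded when the call began, along the tool's axes at that moment; what a row does not reach only later rows make up. A row lasts 1/8 s, in which the tool goes at most 62.5 mm and 10.7 degrees, less where a joint would pass 70% of its speed; a pose out of reach is approached as far as the arm can. A call with a gripper value outside its range is refused whole. The fingers move at their own pace and stop on an object; "force" is the grip in N (left out, the last holds). Time passes only in rows, so rows that repeat a pose let the fingers close. It gives the time, the measured TCP pose, the force and the opening at its end, in the units of the state.
- get_state(): the state, without advancing time (a new reading comes with each control period).
- imaging.grab_frame(name): name is "scene" or "top"; returns the picture (420x560x3 uint8, red, green, blue); there is no depth.
- imaging.camera_model(name): a dict with "mtx" (3x3 intrinsics, pixels), "R" (3x3) and "t" (3): a world point X has camera coordinates R X + t. Camera axes: x right, y down, z forward; pixel columns grow to the right and rows downward; lengths in m; the calibration is good to about 2 mm. A picture is of the moment at which its call begins. camera_model takes no time and is no camera call.
- order.hand_in(): hands the job in, once; it reports no verdict.
Trained networks look in the newest picture that a camera, given by its name, has taken for a name from the list of things; names that differ only in an ending like _2 or _b are one class to them, and where a whole thing is asked for, a point or a joint stands for the part that bears it (a point fixed in the world has none). Each returns a list of dicts, best first, with "p" (0 to 1); they miss things now and then, are a little off and sometimes report something else, mostly with a low value. They report only what shows in the picture. A call takes as long as a camera call. They do not tell look-alikes from the thing itself.
- imaging.masks_of(camera, query): "pixels" (420x560 bool, what is visible of it) and "box" ([left, top, width, height] in pixels, round what is visible of it).
The state is a dict: "t": time; "q": joint angles; "qvel": joint speeds; "effort": joint torques, N m; "ee_pos": TCP position; "tcp_rot": TCP orientation; "ft_force": force on the tool from outside, world axes, zero at the start; "moment": the same for the moment, N m; "finger_gap": opening from 0.0 (shut) to 1.0 (fully open).
Only numpy, scipy, OpenCV 4.12 (cv2) and the standard library are available. Lean on these libraries where they do the work, as an engineer would, in place of code of your own. Each camera call takes 0.05 s, during which the arm holds its last target. There are 200 camera calls.

## Working session

There is one attempt and no reset: what is moved stays moved. The work goes in short steps, Python scripts to look and compute and a tool call to move; the robot and the scene stay as the last step left them, time stands still between calls to the robot, and variables do not carry over. Pictures are saved under pics/ and viewed, about 8 in all and at most 12, crops included, and the job is handed in when it is done.

Besides the shell and the picture viewer there is one more tool, called after ">>>" as name(argument=value, ...), one argument or row to a line, values as JSON. carry_out: Moves the arm, as the interface text tells. Its arguments: {"type":"object","properties":{"moves":{"type":"array"},"force":{"type":"number"}},"required":["moves"]}

```bash
mkdir -p pics; python3 - <<'E'
from bench import get_state, imaging
import cv2,numpy as np
for n in("scene","top"):
    f=imaging.grab_frame(n); cv2.imwrite(f"pics/{n}0.png",cv2.cvtColor(f,cv2.COLOR_RGB2BGR))
    m=imaging.camera_model(n); print(n,m["mtx"].tolist(),m["R"].round(3).tolist(),m["t"].round(3).tolist(),(-m["R"].T@m["t"]).round(3))
    for q in("tray","piston","wall_left","wall_right","wall_near","lamp"):
        try: print(q,[(round(d["p"],2),d["box"]) for d in imaging.masks_of(n,q)][:4])
        except Exception as e: print(q,e)
print(get_state())
E
```

```text
scene [[446.04182862055814, 0.0, 282.911455888332], [0.0, 446.04182862055814, 204.93621780762837], [0.0, 0.0, 1.0]] [[0.388, 0.922, 0.011], [0.629, -0.256, -0.734], [-0.673, 0.292, -0.679]] [-0.184, -0.239, 1.623] [ 1.315 -0.365  0.929]
tray [(0.62, [234.1, 182.1, 117.3, 144.6])]
piston [(0.85, [353.9, 189.6, 17.1, 20.0]), (0.8, [372.0, 175.9, 19.7, 16.9]), (0.75, [352.2, 155.1, 17.1, 17.6]), (0.7, [339.8, 165.9, 10.0, 27.4])]
wall_left [(0.8, [306.6, 237.2, 32.6, 39.8])]
wall_right [(0.97, [231.7, 255.7, 37.1, 41.0])]
wall_near [(0.94, [252.6, 225.9, 47.2, 29.2])]
lamp [(0.88, [231.4, 181.0, 119.8, 145.8])]
top [[438.8524621725537, 0.0, 284.3690226360512], [0.0, 438.8524621725537, 204.72239546851222], [0.0, 0.0, 1.0]] [[-0.012, -1.0, -0.01], [-0.997, 0.012, -0.077], [0.077, 0.009, -0.997]] [-0.013, 0.514, 1.353] [ 0.408 -0.031  1.389]
tray [(0.87, [254.4, 95.5, 86.0, 103.8])]
piston [(0.85, [185.3, 208.0, 20.7, 17.3]), (0.84, [155.8, 252.9, 20.6, 22.4]), (0.79, [186.8, 244.6, 20.2, 15.8]), (0.54, [155.5, 224.8, 17.8, 18.1])]
wall_left [(0.88, [253.4, 133.2, 22.9, 39.9])]
wall_right 
[... 170 characters left out ...]
6.0, 97.8, 83.4, 99.3]), (0.43, [212.1, 197.4, 49.4, 12.8])]
{'t': 0.7, 'q': array([ 1.17417336e+00,  4.79665948e-02,  9.92656354e-02,  1.62197377e+00,
       -2.12824808e-05,  1.44297847e+00]), 'qvel': array([-0.00160543,  0.00044549,  0.00071933,  0.00254591, -0.00103632,
       -0.00016185]), 'effort': array([ 1.25245210e-04, -3.38496137e+01,  3.20057201e+01,  5.94643534e-04,
       -8.62389925e-06,  2.36494323e-06]), 'ee_pos': array([0.13946666, 0.50616298, 0.24836191]), 'tcp_rot': array([ 0.56253092, -0.42847668,  0.56244892,  0.4285066 ]), 'ft_force': array([-0.14205153, -0.77059095,  0.10279521]), 'moment': array([0.01432663, 0.0026948 , 0.00824597]), 'finger_gap': 0.9981410181481557}
```

View pics/scene0.png

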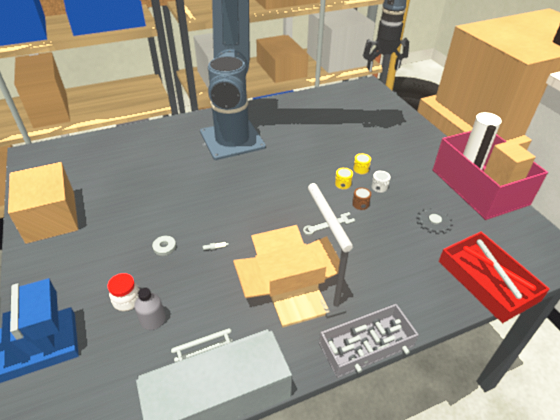

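View pics/top0.png

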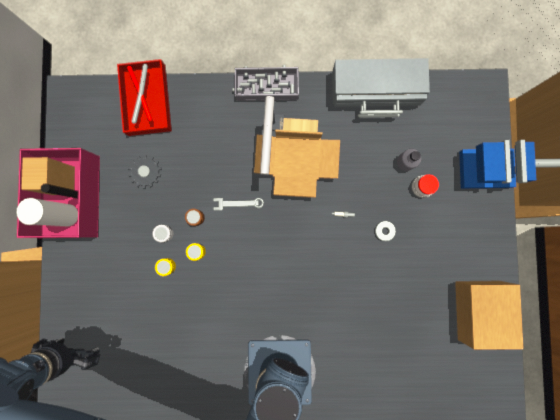

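The top view shows the stand at about (297,155), with the far wall up and the lamp tube over the left wall. Of the four piston shapes, the bare aluminium one is at (162,233) in top and (381,181) in scene. Next I fit the tray pose and wall angles to both views.

```bash
cat > h.py <<'E'
import numpy as np,cv2
from bench import get_state, imaging
from scipy.optimize import minimize
from scipy.spatial.transform import Rotation as Ro
def proj(c,X):
    m=imaging.camera_model(c); p=(np.atleast_2d(X)@m["R"].T+m["t"])@m["mtx"].T; return p[:,:2]/p[:,2:]
def ray(c,uv,z):
    m=imaging.camera_model(c); d=m["R"].T@np.linalg.solve(m["mtx"],[*uv,1]); o=-m["R"].T@m["t"]; return o+d*(z-o[2])/d[2]
def T(p,X):
    c,s=np.cos(p[2]),np.sin(p[2]); X=np.asarray(X,float); return X@np.array([[c,s,0],[-s,c,0],[0,0,1]])+[p[0],p[1],0]
def wall(n,a,h=.060,z=.0445):
    c,s=h*np.cos(a),h*np.sin(a)
    if n=="l": return [[-.059,.07,z],[.059,.07,z],[.059,.07+c,z+s],[-.059,.07+c,z+s]]
    if n=="r": return [[-.059,-.07,z],[.059,-.07,z],[.059,-.07-c,z+s],[-.059,-.07-c,z+s]]
    if n=="n": return [[-.065,-.064,z],[-.065,.064,z],[-.065-c,.064,z+s],[-.065-c,-.064,z+s]]
def polys(p):
    f=[[-.065,-.07,.047],[.065,-.07,.047],[.065,.07,.047],[-.065,.07,.047]]
    far=[[.065,-.07,.047],[.065,.07,.047],[.065,.07,.107],[.065,-.07,.107]]
    pl=[[[sx*.055,sy*.06,z] for sx,sy in((-1,-1),(1,-1),(1,1),(-1,1))] for z in(0,.042)]
    return f,far,wall("l",p[3]),wall("r",p[4]),wall("n",p[5]),pl
def render(c,p,S=4):
    im=np.zeros((420*S,560*S),np.float32)
    def put(X,v):
        q=((proj(c,T(p,X))+.5)*S).astype(np.int32); cv2.fillConvexPoly(im,cv2.convexHull(q),v)
    f,far,l,r,n,pl=polys(p)
    put(pl[0]+pl[1],1)
    for w in(f,far,l,r,n): put(w,1)
    put([[x,.085+dy,.223+dz] for x in(-.085,.125) for dy in(-.012,.012) for dz in(-.012,.012)],0)
    put([[.117+dx,.085+dy,z] for dx in(-.008,.008) for dy in(-.008,.008) for z in(0,.211)],0)
    return cv2.resize(im,(560,420),interpolation=cv2.INTER_AREA)
def card(f):
    h=cv2.cvtColor(f,cv2.COLOR_RGB2HSV); return ((h[...,0]>8)&(h[...,0]<28)&(h[...,1]>70)&(h[...,2]>60)).astype(np.float32)
E
cat > fit.py <<'E'
from h import *
F={c:imaging.grab_frame(c) for c in("top","scene")}
roi={"top":(230,350,85,205),"scene":(222,360,215,330)}
C={c:card(F[c]) for c in F}
def cost(v):
    p=[v[0]/100,v[1]/100,v[2]/10,*(v[3:]/5)]; e=0
    for c in F:
        a,b,t,u=roi[c]; d=cv2.GaussianBlur(render(c,p)-C[c],(0,0),1)[t:u,a:b]; e+=(d**2).sum()
    return e
g=ray("top",(297,152),.047); print(g)
best=min((minimize(cost,[g[0]*100,g[1]*100,y,0,0,0],method="Nelder-Mead",options=dict(initial_simplex=np.array([g[0]*100,g[1]*100,y,0,0,0])+np.vstack([np.zeros(6),np.eye(6)]),maxfev=700)) for y in(-1,0,1)),key=lambda r:r.fun)
v=best.x; p=np.array([v[0]/100,v[1]/100,v[2]/10,*(v[3:]/5)]); print(best.fun,p.round(4)); np.save("tray.npy",p)
out=[]
for c in F:
    a,b,t,u=roi[c]; im=cv2.resize(cv2.cvtColor(F[c],cv2.COLOR_RGB2BGR)[t:u,a:b],None,fx=3.2,fy=3.2,interpolation=cv2.INTER_CUBIC)
    for w in polys(p)[:5]:
        q=((proj(c,T(p,w))+.5-[a,t])*3.2).astype(np.int32); cv2.polylines(im,[q],True,(255,0,0),1)
    out.append(cv2.resize(im,(390,380)))
cv2.imwrite("pics/fit.png",np.hstack(out))
M=[d for d in imaging.masks_of("top","piston")]
for d in M: l,t,w,h=d["box"]; print("top",d["p"],ray("top",(l+w/2,t+h/2),.03).round(4),F["top"][d["pixels"]].mean(0).round())
for d in imaging.masks_of("scene","piston"): l,t,w,h=d["box"]; print("sc",d["p"],ray("scene",(l+w/2,t+h/2),.023).round(4),F["scene"][d["pixels"]].mean(0).round())
for q in("spanner","bearing","sprocket","grease_jar","oil_bottle","spark_plug"):
    d=imaging.masks_of("top",q)
    if d: l,t,w,h=d[0]["box"]; print(q,ray("top",(l,t+h),.0)[:2].round(3),ray("top",(l+w,t),0)[:2].round(3))
E
python3 fit.py
```

```text
[ 0.67485965 -0.06041017  0.047     ]Traceback (most recent call last):
  File "fit.py", line 11, in <module>
    best=min((minimize(cost,[g[0]*100,g[1]*100,y,0,0,0],method="Nelder-Mead",options=dict(initial_simplex=np.array([g[0]*100,g[1]*100,y,0,0,0])+np.vstack([np.zeros(6),np.eye(6)]),maxfev=700)) for y in(-1,0,1)),key=lambda r:r.fun)
  File "fit.py", line 11, in <genexpr>
    best=min((minimize(cost,[g[0]*100,g[1]*100,y,0,0,0],method="Nelder-Mead",options=dict(initial_simplex=np.array([g[0]*100,g[1]*100,y,0,0,0])+np.vstack([np.zeros(6),np.eye(6)]),maxfev=700)) for y in(-1,0,1)),key=lambda r:r.fun)
              ~~~~~~~~^^^^^^^^^^^^^^^^^^^^^^^^^^^^^^^^^^^^^^^^^^^^^^^^^^^^^^^^^^^^^^^^^^^^^^^^^^^^^^^^^^^^^^^^^^^^^^^^^^^^^^^^^^^^^^^^^^^^^^^^^^^^^^^^^^^^^^^^^^^^^^^^^^^^^^^^^^^^^^^^^^^^^^^^^
    res = _minimize_neldermead(fun, x0, args, callback, bounds=bounds,
                               **options)
    fsim[j] = func(sim[j])
              ~~~~^^^^^^^^
    fx = function(np.copy(x), *(wrapper_args + args))
  File "fit.py", line 8, in cost
    a,b,t,u=roi[c]; d=cv2.GaussianBlur(render(c,p)-C[c],(0,0),1)[t:u,a:b]; e+=(d**2).sum()
                                       ~~~~~~^^^^^
  File "h.py", line 26, in render
    put(pl[0]+pl[1],1)
    ~~~^^^^^^^^^^^^^^^
  File "h.py", line 24, in put
    q=((proj(c,T(p,X))+.5)*S).astype(np.int32); cv2.fillConvexPoly(im,cv2.convexHull(q),v)
        ~~~~^^^^^^^^^^
  File "h.py", line 6, in proj
    m=imaging.camera_model(c); p=(np.atleast_2d(X)@m["R"].T+m["t"])@m["mtx"].T; return p[:,:2]/p[:,2:]
ValueError: time passes only in moves, steps and waits
```

```bash
sed -i 's/^def proj/CM={c:imaging.camera_model(c) for c in("top","scene")}\ndef proj/; s/m=imaging.camera_model(c)/m=CM[c]/' h.py; python3 fit.py
```

```text
[ 0.67485965 -0.06041017  0.047     ]
1214.60498046875 [ 0.6609 -0.0606 -0.0737  0.1035  0.081   0.2914]
top 0.74 [0.3677 0.2534 0.03  ] [220. 212. 112.]
top 0.59 [0.328  0.3472 0.03  ] [222. 214. 110.]
top 0.53 [0.4281 0.3514 0.03  ] [207. 207. 199.]
top 0.53 [0.4813 0.2538 0.03  ] [176. 156. 136.]
sc 0.9 [0.4364 0.3562 0.023 ] [221. 221. 212.]
sc 0.67 [0.3697 0.2547 0.023 ] [234. 219. 101.]
sc 0.64 [0.329  0.3476 0.023 ] [238. 221.  93.]
sc 0.59 [0.4787 0.2574 0.023 ] [165. 138. 116.]
spanner [0.501 0.208] [0.541 0.061]
bearing [ 0.394 -0.301] [ 0.457 -0.378]
sprocket [0.574 0.475] [0.682 0.372]
grease_jar [ 0.537 -0.427] [ 0.612 -0.511]
oil_bottle [ 0.622 -0.378] [ 0.674 -0.458]
```

View pics/fit.png

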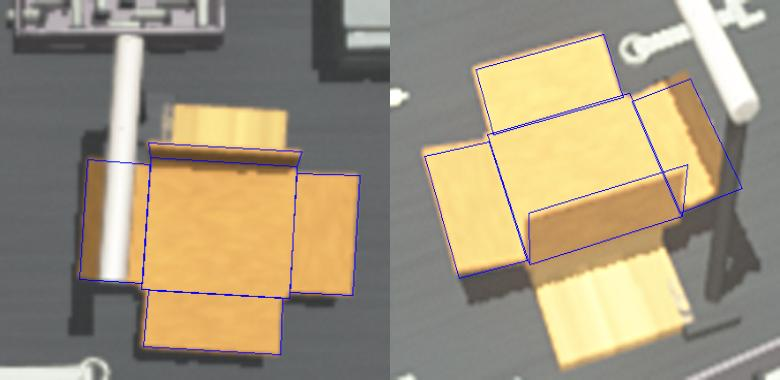

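The fit agrees with the top view to about 2 mm. The pale board beyond the far wall isn't in my model, so I mask it out, refit, and plan the first moves.

```bash
cat >> h.py <<'E'
def ignore(c,p):
    im=np.zeros((420,560),np.uint8); q=proj(c,T(p,[[x,y,0] for x in(.082,.2) for y in(-.075,.075)])).astype(np.int32)
    cv2.fillConvexPoly(im,cv2.convexHull(q),1)
    q=proj(c,T(p,[[x,.085+y,z] for x in(.1,.135) for y in(-.02,.02) for z in(0,.211)])).astype(np.int32)
    cv2.fillConvexPoly(im,cv2.convexHull(q),1); return im==0
# tool pose in tray frame: dir = tool x vector, jaw = tool z vector
def pose(p,pos,d,jaw):
    c,s=np.cos(p[2]),np.sin(p[2]); Rz=np.array([[c,-s,0],[s,c,0],[0,0,1]])
    x=np.array(d,float); x/=np.linalg.norm(x); z=np.array(jaw,float); z-=x*(z@x); z/=np.linalg.norm(z)
    return Rz@np.stack([x,np.cross(z,x),z],1), T(p,pos)
def cur():
    s=get_state(); q=s["tcp_rot"]; return Ro.from_quat([q[1],q[2],q[3],q[0]]).as_matrix(),s["ee_pos"],s
def rel(fromRP,toRP):
    R0,P0=fromRP;R,P=toRP
    rv=np.degrees(Ro.from_matrix(R0.T@R).as_rotvec()); sh=R0.T@(P-P0)
    return [round(float(v),1) for v in rv]+[round(float(v),4) for v in sh]
E
sed -i 's/render(c,p)-C\[c\]/(render(c,p)-C[c])*IG[c]/; s/^def cost/p0=[.661,-.061,-.074]; IG={c:ignore(c,p0) for c in F}\ndef cost/' fit.py
python3 fit.py | sed -n 2p; python3 - <<'E'
from h import *
p=np.load("tray.npy"); R,P,s=cur(); print(R.round(2),P,s["t"])
t=np.radians(45); d=[np.cos(t),0,-np.sin(t)]
for j in([0,1,0],[0,-1,0]):
    print(rel((R,P),pose(p,[-.069,.1245,.2],d,j)))
E
```

```text
327.0770263671875 [ 0.6599 -0.0611 -0.0762  0.2187  0.1261  0.2946]
[[-0.   -0.96  0.27]
 [ 0.    0.27  0.96]
 [-1.    0.    0.  ]] [0.13946111 0.50615131 0.24830111] 1.8
[-10.5, -4.3, -44.9, 0.0483, -0.5608, -0.2997]
[156.8, -64.9, 6.3, 0.0483, -0.5608, -0.2997]
```

```bash
python3 - <<'E'
from h import *
p=np.load("tray.npy"); R,P,s=cur()
t=np.radians(45); d=[np.cos(t),0,-np.sin(t)]; j=[0,1,0]
w=[pose(p,[-.22,.1245,.13],d,j)]
Rm,_=w[0]; mid=(Rm,(P+w[0][1])/2)
w=[mid]+w+[pose(p,[-.11,.1245,.030],d,j),pose(p,[-.069,.1245,.030],d,j)]
for a in np.radians([0,30,55,70,80]):
    C=np.array([.07+.04*np.cos(a)+.0025*np.sin(a),.0445+.04*np.sin(a)-.0025*np.cos(a)])
    w.append(pose(p,[-.069,C[0]+.0145,C[1]-.0056],d,j))
c=(R,P)
for k in w: print(rel(c,k),k[1].round(3)); c=k
E
```

```text
[-10.5, -4.3, -44.9, 0.0591, -0.2063, -0.1643] [0.295 0.293 0.189]
[0.0, 0.0, 0.0, 0.1628, -0.0791, -0.2008] [0.45 0.08 0.13]
[0.0, 0.0, 0.0, 0.1485, -0.0071, -0.0] [0.56  0.071 0.03 ]
[0.0, 0.0, 0.0, 0.029, -0.029, -0.0] [0.601 0.068 0.03 ]
[0.0, 0.0, 0.0, -0.0045, -0.0045, 0.0] [0.601 0.068 0.036]
[0.0, 0.0, 0.0, -0.0144, -0.0144, -0.0041] [0.6   0.064 0.057]
[0.0, 0.0, 0.0, -0.0095, -0.0095, -0.0109] [0.599 0.053 0.07 ]
[0.0, 0.0, 0.0, -0.0038, -0.0038, -0.009] [0.599 0.044 0.076]
[0.0, 0.0, 0.0, -0.0016, -0.0016, -0.0066] [0.598 0.038 0.078]
```

>>> carry_out(
  moves=[-10.5,-4.3,-44.9,0.0591,-0.2063,-0.1643,-1,-10.5,-4.3,-44.9,0.0591,-0.2063,-0.1643,-1,-10.5,-4.3,-44.9,0.0591,-0.2063,-0.1643,-1,-10.5,-4.3,-44.9,0.0591,-0.2063,-0.1643,-1,-10.5,-4.3,-44.9,0.0591,-0.2063,-0.1643,-1],
)

```text
t: 2.42
ee_pos: [0.2926, 0.2875, 0.1814]
tcp_rot: [0.659, -0.646, 0.297, 0.245]
ft_force: [0.1, 0.7, -0.3]
finger_gap: 0.005
```

>>> carry_out(
  moves=[0,0,0,0.163,-0.079,-0.2,-1,0,0,0,0.163,-0.079,-0.2,-1,0,0,0,0.163,-0.079,-0.2,-1,0,0,0,0.163,-0.079,-0.2,-1,0,0,0,0.163,-0.079,-0.2,-1],
)

```text
t: 3.05
ee_pos: [0.4578, 0.0792, 0.1283]
tcp_rot: [0.662, -0.641, 0.301, 0.244]
ft_force: [0.3, 0.2, -0.1]
finger_gap: 0.003
```

```bash
cat >> h.py <<'E'
D45=[.7071,0,-.7071]
def chain(targets,p=None):
    p=np.load("tray.npy") if p is None else p
    R,P,s=cur(); c=(R,P); print("t",s["t"],"F",s["ft_force"].round(1))
    for t in targets:
        k=pose(p,*t); print(rel(c,k),k[1].round(3)); c=k
E
python3 -c "
from h import *
chain([([-.11,.1245,.030],D45,[0,1,0]),([-.069,.1245,.030],D45,[0,1,0])])"
```

```text
t 3.05 F [ 0.3  0.2 -0.1]
[-0.2, -0.5, -0.4, 0.1417, -0.0037, 0.0013] [0.56  0.071 0.03 ]
[0.0, 0.0, 0.0, 0.029, -0.029, -0.0] [0.601 0.068 0.03 ]
```

>>> carry_out(
  moves=[0,-0.5,-0.4,0.071,-0.002,0,-1,0,-0.5,-0.4,0.142,-0.004,0.001,-1,0,-0.5,-0.4,0.142,-0.004,0.001,-1,0,-0.5,-0.4,0.156,-0.018,0.001,-1,0,-0.5,-0.4,0.171,-0.033,0.001,-1],
)

```text
t: 3.68
ee_pos: [0.6006, 0.0729, 0.0301]
tcp_rot: [0.663, -0.642, 0.294, 0.247]
ft_force: [-0.2, 0.4, 0.2]
finger_gap: 0.004
```

>>> carry_out(
  moves=[0,0,0,-0.0045,-0.0045,0,-1,0,0,0,-0.0115,-0.0115,-0.001,-1,0,0,0,-0.019,-0.019,-0.004,-1,0,0,0,-0.024,-0.024,-0.009,-1,0,0,0,-0.0285,-0.0285,-0.015,-1],
)

```text
t: 4.3
ee_pos: [0.5991, 0.0584, 0.0725]
tcp_rot: [0.664, -0.642, 0.292, 0.247]
ft_force: [-1.5, 2.5, -0.9]
finger_gap: 0.003
```

>>> carry_out(
  moves=[0,0,0,-0.002,-0.002,-0.0045,-1,0,0,0,-0.004,-0.004,-0.009,-1,0,0,0,-0.005,-0.005,-0.012,-1,0,0,0,-0.0055,-0.0055,-0.0155,-1,0,0,0,-0.0055,-0.0055,-0.0155,-1],
)

```text
t: 4.92
ee_pos: [0.5985, 0.042, 0.0797]
tcp_rot: [0.664, -0.642, 0.293, 0.246]
ft_force: [-0.9, 0.9, 0.6]
finger_gap: -0.005
```

```bash
cat > look.py <<'E'
from h import *
import sys
p=np.load("tray.npy"); out=[]
for c,(a,b,t,u) in {"top":(230,350,85,205),"scene":(222,360,205,325)}.items():
    im=cv2.cvtColor(imaging.grab_frame(c),cv2.COLOR_RGB2BGR)[t:u,a:b]; im=cv2.resize(im,None,fx=3.2,fy=3.2,interpolation=cv2.INTER_CUBIC)
    for X in (wall("l",np.pi/2),wall("r",np.pi/2),wall("n",np.pi/2)):
        q=((proj(c,T(p,X))+.5-[a,t])*3.2).astype(np.int32); cv2.polylines(im,[q],True,(255,0,0),1)
    out.append(cv2.resize(im,(390,380)))
cv2.imwrite(f"pics/{sys.argv[1]}.png",np.hstack(out))
E
python3 look.py l1; python3 -c "
from h import *
R,P,s=cur(); print(P,s['ft_force'])"
```

```text
[0.59844026 0.04210011 0.07959132] [-0.4183166  1.3299982 -0.1209853]
```

View pics/l1.png

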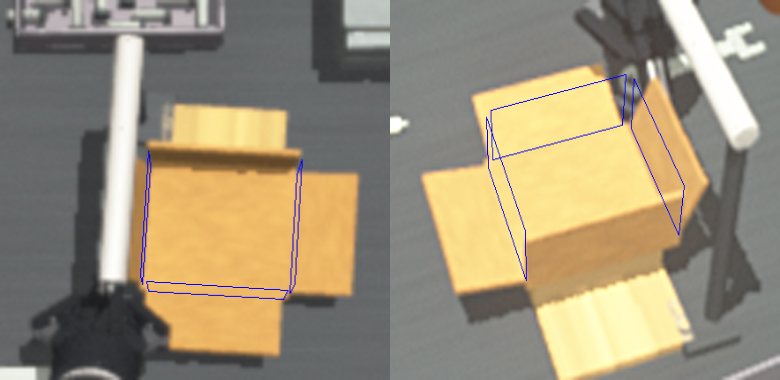

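The left wall is up to about 70°; the right and near walls still lie out. Now I back off, open, and grip the near end of the left wall to square it.

```bash
python3 -c "
from h import *
J=[0,1,0]
chain([([-.13,.09,.09],D45,J),([-.125,.078,.10],D45,J),([-.056,.078,.088],D45,J),([-.056,.070,.088],D45,J)])"
```

```text
t 5.025 F [-0.4  1.3 -0.1]
[0.0, 0.2, 0.1, -0.0505, 0.0356, -0.008] [0.537 0.039 0.09 ]
[0.0, 0.0, 0.0, -0.0035, -0.0106, -0.012] [0.541 0.026 0.1  ]
[0.0, 0.0, 0.0, 0.0573, -0.0403, 0.0] [0.61  0.021 0.088]
[0.0, 0.0, 0.0, -0.0, 0.0, -0.008] [0.609 0.013 0.088]
```

>>> carry_out(
  moves=[0,0,0,-0.025,0.018,0,-1,0,0,0,-0.0505,0.0356,-0.004,0,0,0,0,-0.054,0.025,-0.02,0.4,0,0,0,-0.054,0.025,-0.02,0.4,0,0,0,-0.054,0.025,-0.02,0.4],
  force=20,
)

```text
t: 5.65
ee_pos: [0.5414, 0.0263, 0.1]
tcp_rot: [0.664, -0.642, 0.293, 0.246]
ft_force: [0.3, -1.0, 0.0]
finger_gap: 0.702
```

>>> carry_out(
  moves=[0,0,0,0.028,-0.02,0,0.4,0,0,0,0.0573,-0.0403,0,0.4,0,0,0,0.0573,-0.0403,0,0.4,0,0,0,0.0573,-0.0403,-0.004,0,0,0,0,0.0573,-0.0403,-0.008,-0.3],
)

```text
t: 6.28
ee_pos: [0.609, 0.0142, 0.0883]
tcp_rot: [0.664, -0.643, 0.292, 0.247]
ft_force: [-0.6, 1.8, 1.0]
finger_gap: 0.347
```

>>> carry_out(
  moves=[0,0,0,0,0,0,-0.7,0,0,0,0,0,0,-1,0,0,0,0,0,0,-1,0,0,0,0,0,0,-1],
)

```text
t: 6.78
ee_pos: [0.6094, 0.0125, 0.0891]
tcp_rot: [0.664, -0.643, 0.294, 0.245]
ft_force: [-8.0, -1.9, 4.9]
finger_gap: 0.057
```

```bash
python3 look.py l2; python3 -c "
from h import *
chain([([-.056,.070,.088],D45,[0,1,0])])"
```

```text
t 6.875 F [-8.3 -2.7  5.9]
[0.0, 0.1, 0.2, 0.0007, 0.0009, 0.0004] [0.609 0.013 0.088]
```

View pics/l2.png

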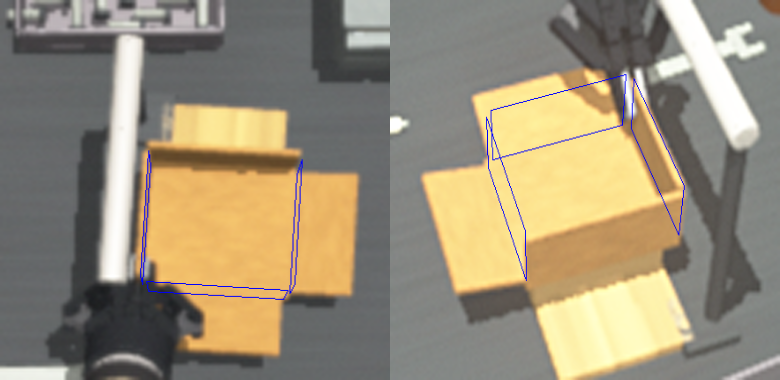

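The left wall coincides with the upright outline, and the gap of 4.9 mm matches its thickness. Next is the right wall.

```bash
python3 -c "
from h import *
J=[0,1,0]
w=[([-.056,.070,.088],D45,J),([-.13,.07,.11],D45,J),([-.18,-.1245,.11],D45,J),([-.12,-.1245,.030],D45,J),([-.069,-.1245,.030],D45,J)]
for a in np.radians([0,30,55,70,85]):
    y=-(.07+.04*np.cos(a)+.0025*np.sin(a)+.0145); z=.0445+.04*np.sin(a)-.0025*np.cos(a)-.0056
    w.append(([-.069,y,z],D45,J))
chain(w)"
```

```text
t 6.875 F [-8.3 -2.7  5.9]
[0.0, 0.1, 0.2, 0.0007, 0.0009, 0.0004] [0.609 0.013 0.088]
[0.0, 0.0, 0.0, -0.0679, 0.0368, 0.0] [0.536 0.019 0.11 ]
[0.0, 0.0, 0.0, -0.0354, 0.0354, -0.1945] [ 0.471 -0.172  0.11 ]
[0.0, 0.0, 0.0, 0.099, 0.0141, -0.0] [ 0.531 -0.176  0.03 ]
[0.0, 0.0, 0.0, 0.0361, -0.0361, -0.0] [ 0.582 -0.18   0.03 ]
[0.0, 0.0, 0.0, -0.0045, -0.0045, 0.0] [ 0.582 -0.18   0.036]
[0.0, 0.0, 0.0, -0.0144, -0.0144, 0.0041] [ 0.582 -0.176  0.057]
[0.0, 0.0, 0.0, -0.0095, -0.0095, 0.0109] [ 0.583 -0.165  0.07 ]
[0.0, 0.0, 0.0, -0.0038, -0.0038, 0.009] [ 0.583 -0.156  0.076]
[0.0, 0.0, 0.0, -0.002, -0.002, 0.0101] [ 0.584 -0.146  0.079]
```

>>> carry_out(
  moves=[0,0,0,0,0,0,0,0,0,0,0,0,0,0,0,0,0,-0.034,0.018,0,0,0,0,0,-0.068,0.037,0,0,0,0,0,-0.068,0.037,0,-0.5],
)

```text
t: 7.5
ee_pos: [0.5348, 0.0192, 0.1114]
tcp_rot: [0.664, -0.643, 0.291, 0.246]
ft_force: [1.2, -0.4, 0.5]
finger_gap: 0.301
```

>>> carry_out(
  moves=[0,0,0,-0.012,0.012,-0.062,-1,0,0,0,-0.024,0.024,-0.12,-1,0,0,0,-0.035,0.035,-0.17,-1,0,0,0,-0.035,0.035,-0.1945,-1,0,0,0,-0.035,0.035,-0.1945,-1],
)

```text
t: 8.12
ee_pos: [0.4718, -0.174, 0.1091]
tcp_rot: [0.664, -0.642, 0.294, 0.245]
ft_force: [1.2, -0.5, -0.0]
finger_gap: 0.002
```

>>> carry_out(
  moves=[0,0,0,0.05,0.007,0,-1,0,0,0,0.099,0.014,0,-1,0,0,0,0.099,0.014,0,-1,0,0,0,0.117,-0.004,0,-1,0,0,0,0.135,-0.022,0,-1],
)

```text
t: 8.75
ee_pos: [0.5843, -0.1785, 0.0312]
tcp_rot: [0.664, -0.643, 0.292, 0.246]
ft_force: [-0.0, -1.1, 0.2]
finger_gap: 0.003
```

>>> carry_out(
  moves=[0,0,0,0,0,0,-1,0,0,0,-0.0045,-0.0045,0,-1,0,0,0,-0.0115,-0.0115,0.001,-1,0,0,0,-0.019,-0.019,0.004,-1,0,0,0,-0.024,-0.024,0.009,-1],
)

```text
t: 9.38
ee_pos: [0.5828, -0.1708, 0.0639]
tcp_rot: [0.664, -0.642, 0.294, 0.246]
ft_force: [-2.4, -2.1, -1.2]
finger_gap: 0.003
```

>>> carry_out(
  moves=[0,0,0,-0.0045,-0.0045,0.006,-1,0,0,0,-0.0065,-0.0065,0.011,-1,0,0,0,-0.008,-0.008,0.016,-1,0,0,0,-0.009,-0.009,0.021,-1,0,0,0,-0.0095,-0.0095,0.024,-1],
)

```text
t: 10.0
ee_pos: [0.5857, -0.146, 0.0776]
tcp_rot: [0.664, -0.643, 0.292, 0.246]
ft_force: [0.1, -1.0, 1.4]
finger_gap: -0.004
```

```bash
python3 -c "
from h import *
J=[0,1,0]
chain([([-.130,-.11,.09],D45,J),([-.125,-.078,.10],D45,J),([-.056,-.078,.088],D45,J),([-.056,-.070,.088],D45,J)])"; python3 look.py r1
```

```text
t 10.0 F [ 0.1 -1.   1.4]
[0.1, 0.3, 0.2, -0.0532, 0.0352, -0.0194] [ 0.522 -0.161  0.09 ]
[0.0, 0.0, 0.0, -0.0035, -0.0106, 0.032] [ 0.529 -0.129  0.1  ]
[0.0, 0.0, 0.0, 0.0573, -0.0403, 0.0] [ 0.598 -0.135  0.088]
[0.0, 0.0, 0.0, 0.0, -0.0, 0.008] [ 0.599 -0.127  0.088]
```

>>> carry_out(
  moves=[0,0,0,-0.026,0.018,-0.004,-1,0,0,0,-0.053,0.035,-0.008,0,0,0,0,-0.0565,0.0245,0.0125,0.4,0,0,0,-0.0565,0.0245,0.0125,0.4,0,0,0,-0.0565,0.0245,0.0125,0.4],
)

```text
t: 10.72
ee_pos: [0.5289, -0.1295, 0.099]
tcp_rot: [0.664, -0.642, 0.292, 0.247]
ft_force: [0.3, -0.7, -0.3]
finger_gap: 0.702
```

>>> carry_out(
  moves=[0,0,0,0.028,-0.02,0,0.4,0,0,0,0.0573,-0.0403,0,0.4,0,0,0,0.0573,-0.0403,0,0.4,0,0,0,0.0573,-0.0403,0.004,0,0,0,0,0.0573,-0.0403,0.008,-0.3],
)

```text
t: 11.35
ee_pos: [0.5977, -0.1267, 0.0875]
tcp_rot: [0.664, -0.642, 0.293, 0.247]
ft_force: [0.3, -0.2, 0.2]
finger_gap: 0.35
```

>>> carry_out(
  moves=[0,0,0,0,0,0,-0.7,0,0,0,0,0,0,-1,0,0,0,0,0,0,-1,0,0,0,0,0,0,-1],
)

```text
t: 11.85
ee_pos: [0.5981, -0.1273, 0.0884]
tcp_rot: [0.664, -0.643, 0.293, 0.246]
ft_force: [-7.6, 0.8, 5.0]
finger_gap: 0.053
```

```bash
python3 look.py r2; python3 -c "
from h import *
J=[0,1,0];w=[([-.056,-.070,.088],D45,J),([-.13,-.07,.11],D45,J),([-.20,0,.11],D45,J),([-.16,0,.020],D45,J)]
chain(w)"
```

```text
t 11.95 F [-7.3  0.6  5.9]
[0.0, 0.2, 0.2, 0.0006, -0.0001, 0.0007] [ 0.599 -0.127  0.088]
[0.0, 0.0, 0.0, -0.0679, 0.0368, -0.0] [ 0.525 -0.121  0.11 ]
[0.0, 0.0, 0.0, -0.0495, 0.0495, 0.07] [ 0.46  -0.046  0.11 ]
[0.0, 0.0, 0.0, 0.0919, 0.0354, 0.0] [ 0.5   -0.049  0.02 ]
```

View pics/r2.png

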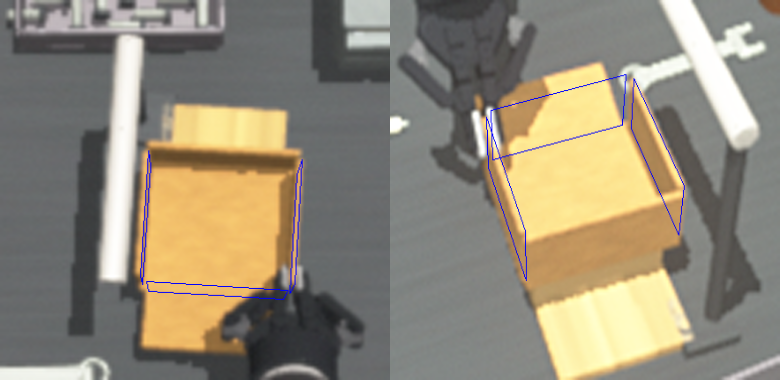

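Both side walls match their upright outlines. Now I release and lift the near wall from below its free edge.

```bash
python3 -c "
from h import *
J=[0,1,0];w=[([-.056,-.070,.088],D45,J),([-.13,-.07,.11],D45,J),([-.20,0,.11],D45,J)]
def tc(a,d=.048,dz=0):
    a=np.radians(a); return ([-.065-d*np.cos(a)-.0025*np.sin(a)-.0198,0,.0445+d*np.sin(a)-.0025*np.cos(a)+.0042+dz],D45,J)
t0=tc(17,.048,-.020); w.append(([-.17,0,t0[0][2]],D45,J)); w.append(t0)
for a in(17,30,42,54,66,76,86): w.append(tc(a))
chain(w); print(get_state()['q'].round(2))
"
```

```text
t 11.95 F [-7.3  0.6  5.9]
[0.0, 0.2, 0.2, 0.0006, -0.0001, 0.0007] [ 0.599 -0.127  0.088]
[0.0, 0.0, 0.0, -0.0679, 0.0368, -0.0] [ 0.525 -0.121  0.11 ]
[0.0, 0.0, 0.0, -0.0495, 0.0495, 0.07] [ 0.46  -0.046  0.11 ]
[0.0, 0.0, 0.0, 0.0705, 0.028, 0.0] [ 0.49  -0.048  0.04 ]
[0.0, 0.0, 0.0, 0.0273, -0.0273, -0.0] [ 0.529 -0.051  0.04 ]
[0.0, 0.0, 0.0, -0.0141, -0.0141, 0.0] [ 0.529 -0.051  0.06 ]
[0.0, 0.0, 0.0, -0.0045, -0.0099, 0.0] [ 0.533 -0.051  0.071]
[0.0, 0.0, 0.0, -0.0021, -0.0098, -0.0] [ 0.538 -0.052  0.079]
[0.0, 0.0, 0.0, 0.0, -0.01, 0.0] [ 0.545 -0.052  0.086]
[0.0, 0.0, 0.0, 0.0021, -0.0098, 0.0] [ 0.554 -0.053  0.092]
[0.0, 0.0, 0.0, 0.0033, -0.0077, -0.0] [ 0.561 -0.054  0.095]
[0.0, 0.0, 0.0, 0.0046, -0.007, 0.0] [ 0.57  -0.054  0.096]
[-0.45 -0.37 -0.83  0.36  0.27 -0.27]
```

>>> carry_out(
  moves=[0,0,0,0,0,0,0,0,0,0,0,0,0,0,0,0,0,-0.034,0.018,0,0,0,0,0,-0.068,0.037,0,0,0,0,0,-0.068,0.037,0,-0.5],
)

```text
t: 12.58
ee_pos: [0.5238, -0.122, 0.111]
tcp_rot: [0.664, -0.643, 0.292, 0.245]
ft_force: [-1.0, -0.6, 0.9]
finger_gap: 0.302
```

>>> carry_out(
  moves=[0,0,0,-0.025,0.025,0.035,-1,0,0,0,-0.0495,0.0495,0.07,-1,0,0,0,-0.01,0.06,0.07,-1,0,0,0,0.021,0.0775,0.07,-1,0,0,0,0.021,0.0775,0.07,-1],
)

```text
t: 13.2
ee_pos: [0.4868, -0.0471, 0.0338]
tcp_rot: [0.663, -0.64, 0.295, 0.251]
ft_force: [-0.8, 0.1, -0.2]
finger_gap: 0.001
```

>>> carry_out(
  moves=[0,0,0,0.014,-0.014,0,-1,0,0,0,0.0273,-0.0273,0,-1,0,0,0,0.0273,-0.0273,0,-1,0,0,0,0.02,-0.0344,0,-1,0,0,0,0.0132,-0.0414,0,-1],
)

```text
t: 13.82
ee_pos: [0.5276, -0.0516, 0.0607]
tcp_rot: [0.664, -0.642, 0.293, 0.246]
ft_force: [-0.3, 0.1, -1.9]
finger_gap: -0.004
```

>>> carry_out(
  moves=[0,0,0,-0.0045,-0.0099,0,-1,0,0,0,-0.0066,-0.0197,0,-1,0,0,0,-0.0066,-0.0297,0,-1,0,0,0,-0.0045,-0.0395,0,-1,0,0,0,-0.0012,-0.0472,0,-1],
)

```text
t: 14.45
ee_pos: [0.5614, -0.0542, 0.095]
tcp_rot: [0.664, -0.643, 0.293, 0.246]
ft_force: [-1.3, -0.7, -0.4]
finger_gap: 0.001
```

>>> carry_out(
  moves=[0,0,0,0.0023,-0.0035,0,-1,0,0,0,0.004,-0.006,0,-1,0,0,0,0.004,-0.006,0,-1],
)

```text
t: 14.82
ee_pos: [0.5676, -0.0544, 0.0954]
tcp_rot: [0.664, -0.642, 0.293, 0.247]
ft_force: [0.6, 0.3, -0.8]
finger_gap: 0.0
```

```bash
python3 look.py n1; python3 -c "
from h import *
for j in([1,0,0],[-1,0,0]): chain([([-.13,0,.14],D45,[0,1,0]),([-.08,0,.17],[0,0,-1],j),([-.07,0,.097],[0,0,-1],j),([-.065,0,.097],[0,0,-1],j)])"
```

```text
t 14.925 F [-0.3  0.   0.4]
[0.0, 0.3, 0.1, -0.0579, -0.0053, 0.0007] [ 0.53  -0.051  0.14 ]
[84.9, 35.2, 35.2, 0.0141, -0.0566, 0.0] [ 0.58  -0.055  0.17 ]
[0.0, 0.0, 0.0, 0.073, 0.0, 0.01] [ 0.59  -0.056  0.097]
[0.0, 0.0, 0.0, 0.0, -0.0, 0.005] [ 0.595 -0.056  0.097]
t 14.925 F [-0.3  0.   0.4]
[0.0, 0.3, 0.1, -0.0579, -0.0053, 0.0007] [ 0.53  -0.051  0.14 ]
[-84.9, -35.2, 35.2, 0.0141, -0.0566, 0.0] [ 0.58  -0.055  0.17 ]
[0.0, 0.0, 0.0, 0.073, -0.0, -0.01] [ 0.59  -0.056  0.097]
[0.0, 0.0, 0.0, 0.0, 0.0, -0.005] [ 0.595 -0.056  0.097]
```

View pics/n1.png

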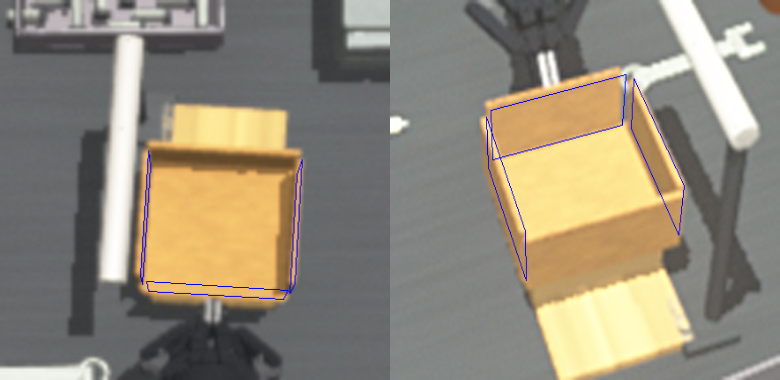

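The near wall is up to about 75–80°. I square it with a grip from above.

>>> carry_out(
  moves=[0,0,0,-0.03,-0.003,0,-1,0,0,0,-0.058,-0.005,0,-1,0,0,0,-0.058,-0.005,0,-1],
)

```text
t: 15.3
ee_pos: [0.531, -0.0525, 0.1436]
tcp_rot: [0.664, -0.644, 0.291, 0.244]
ft_force: [0.0, -0.2, 0.5]
finger_gap: -0.002
```

>>> carry_out(
  moves=[42.5,17.6,17.6,0.004,-0.067,0,0.2,42.5,17.6,17.6,0.004,-0.067,0,0.2,42.5,17.6,17.6,0.004,-0.067,0,0.2,42.5,17.6,17.6,0.004,-0.067,0,0.2,42.5,17.6,17.6,0.004,-0.067,0,0.2],
)

```text
t: 15.92
ee_pos: [0.5808, -0.0553, 0.1834]
tcp_rot: [0.754, -0.337, 0.551, 0.122]
ft_force: [0.2, -0.2, -0.3]
finger_gap: 0.6
```

>>> carry_out(
  moves=[42.5,17.6,17.6,0,0,0,0.2,42.5,17.6,17.6,0,0,0,0.2,42.5,17.6,17.6,0,0,0,0.2,42.5,17.6,17.6,0,0,0,0.2,42.5,17.6,17.6,0,0,0,0.2],
)

```text
t: 16.55
ee_pos: [0.5809, -0.056, 0.1825]
tcp_rot: [0.706, 0.029, 0.707, -0.025]
ft_force: [0.6, 0.7, 0.5]
finger_gap: 0.603
```

```bash
python3 -c "
from h import *
j=[1,0,0]; D=[0,0,-1]; chain([([-.074,0,.17],D,j),([-.072,0,.097],D,j),([-.065,0,.097],D,j)]); print(get_state()['q'].round(2))"
```

```text
t 16.55 F [0.6 0.7 0.5]
[-0.1, -0.1, -0.3, 0.0125, 0.0008, 0.0052] [ 0.586 -0.055  0.17 ]
[0.0, 0.0, 0.0, 0.073, -0.0, 0.002] [ 0.588 -0.056  0.097]
[0.0, 0.0, 0.0, 0.0, 0.0, 0.007] [ 0.595 -0.056  0.097]
[-0.21  0.2   0.13  1.51  0.    1.43]
```

>>> carry_out(
  moves=[0,0,-0.3,0.0125,0.001,0.005,0.2,0,0,-0.3,0.05,0.001,0.006,0.2,0,0,-0.3,0.0855,0.001,0.007,0.2,0,0,-0.3,0.0855,0.001,0.007,0.2,0,0,-0.3,0.0855,0.001,0.011,-0.2],
)

```text
t: 17.18
ee_pos: [0.5913, -0.0549, 0.0996]
tcp_rot: [0.707, 0.025, 0.706, -0.026]
ft_force: [-0.6, 0.5, 1.2]
finger_gap: 0.411
```

>>> carry_out(
  moves=[0,0,0,0,0,0.003,-0.5,0,0,0,0,0,0.003,-0.8,0,0,0,0,0,0.003,-1,0,0,0,0,0,0.003,-1,0,0,0,0,0,0.003,-1],
)

```text
t: 17.8
ee_pos: [0.5949, -0.0556, 0.1009]
tcp_rot: [0.708, 0.025, 0.705, -0.027]
ft_force: [-1.2, 0.6, 5.9]
finger_gap: 0.049
```

```bash
python3 -c "
from h import *
j=[1,0,0]; D=[0,0,-1]; chain([([-.065,0,.097],D,j),([-.065,0,.19],D,j)])
p=np.load('tray.npy'); p[2]=0; p[:2]=0
pp=np.array([.432,.354]); print(pp)
P=np.array([*pp,.19]); R=pose(np.load('tray.npy'),[0,0,0],D,j)[0]; P0=T(np.load('tray.npy'),[-.065,0,.19]); print(rel((R,P0),(R,P)))"
```

```text
t 17.8 F [-1.2  0.6  5.9]
[0.2, 0.2, 0.1, 0.0039, -0.0005, 0.0002] [ 0.595 -0.056  0.097]
[0.0, 0.0, 0.0, -0.093, 0.0, 0.0] [ 0.595 -0.056  0.19 ]
[0.432 0.354]
[0.0, 0.0, 0.0, 0.0, 0.3966, -0.1938]
```

>>> carry_out(
  moves=[0,0,0,0,0,0,-0.6,0,0,0,0,0,0,-0.2,0,0,0,-0.04,0,0,0,0,0,0,-0.093,0,0,0.5,0,0,0,-0.093,0,0,1],
)

```text
t: 18.42
ee_pos: [0.597, -0.0559, 0.1981]
tcp_rot: [0.711, 0.025, 0.702, -0.027]
ft_force: [0.0, 0.1, 0.1]
finger_gap: 0.902
```

>>> carry_out(
  moves=[0,0,0,0,0,-0.06,1,0,0,0,0,0,-0.12,1,0,0,0,0,0.03,-0.18,1,0,0,0,0,0.06,-0.19,1,0,0,0,0,0.06,-0.19,1],
)

```text
t: 19.05
ee_pos: [0.4074, 0.0199, 0.1908]
tcp_rot: [0.707, 0.024, 0.706, -0.025]
ft_force: [0.8, 0.0, 0.1]
finger_gap: 1.0
```

```bash
python3 look.py n2; cat > pis.py <<'E'
from h import *
# piston: fit silhouette of a cylinder to network masks in both views
import sys
est=[]
def sil(c,x,y,S=8):
    th=np.linspace(0,2*np.pi,48); X=np.array([[x+.026*np.cos(a),y+.026*np.sin(a),z] for a in th for z in(0,.046)])
    im=np.zeros((420*S,560*S),np.uint8); cv2.fillConvexPoly(im,cv2.convexHull(((proj(c,X)+.5)*S).astype(np.int32)),255)
    return cv2.resize(im,(560,420),interpolation=cv2.INTER_AREA)/255.
for c in("top","scene"):
    f=imaging.grab_frame(c)
    for d in imaging.masks_of(c,"piston"):
        l,t,w,h=d["box"]; q=ray(c,(l+w/2,t+h/2),.03)
        if np.hypot(q[0]-.43,q[1]-.353)<.03:
            m=d["pixels"].astype(float)
            g=lambda v:((cv2.GaussianBlur(sil(c,v[0]/100,v[1]/100)-m,(0,0),1))**2).sum()
            r=minimize(g,[43,35],method="Nelder-Mead",options=dict(maxfev=120,initial_simplex=[[43,35],[44,35],[43,36]])); print(c,q.round(4),(r.x/100).round(4),r.fun)
E
python3 pis.py; python3 -c "
from h import *
R,P,s=cur(); print(P,R.round(3))"
```

```text
top [0.4259 0.3512 0.03  ] [0.4311 0.3581] 2.6085128395626667
scene [0.446  0.3484 0.03  ] [0.4283 0.3537] 0.7595005793781751
[0.40937416 0.01784232 0.19151649] [[ 0.001  0.074  0.997]
 [-0.002  0.997 -0.074]
 [-1.    -0.002  0.001]]
```

View pics/n2.png

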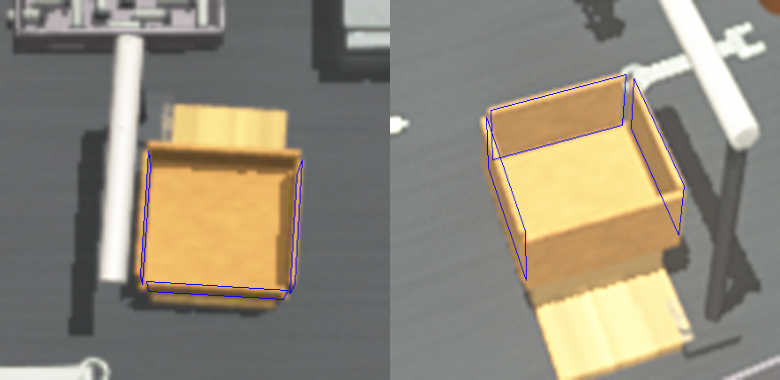

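The near wall looks as if it leans out a few degrees. I refit all the wall angles, this time with wall thickness in the model.

```bash
cat > fit2.py <<'E'
from h import *
F={c:imaging.grab_frame(c) for c in("top","scene")}
roi={"top":(230,350,85,205),"scene":(222,360,205,330)}
C={c:card(F[c]) for c in F}; p0=np.load("tray.npy"); IG={c:ignore(c,p0) for c in F}
def thick(w):
    w=np.array(w); n=np.cross(w[1]-w[0],w[3]-w[0]); n/=np.linalg.norm(n); return list(w+.0025*n)+list(w-.0025*n)
def rend(c,p,S=4):
    im=np.zeros((420*S,560*S),np.float32)
    def put(X,v):
        q=((proj(c,T(p,X))+.5)*S).astype(np.int32); cv2.fillConvexPoly(im,cv2.convexHull(q),v)
    f,far,l,r,n,pl=polys(p); put(pl[0]+pl[1],1); put(f+[[x,y,.042] for x,y,z in f],1)
    for w in(far,l,r,n): put(thick(w),1)
    put([[x,.085+dy,.223+dz] for x in(-.085,.125) for dy in(-.012,.012) for dz in(-.012,.012)],0)
    return cv2.resize(im,(560,420),interpolation=cv2.INTER_AREA)
def cost(v):
    p=np.r_[v[:2]/100,v[2]/10,1.571+v[3:]/5]; e=0
    for c in F:
        a,b,t,u=roi[c]; e+=((cv2.GaussianBlur((rend(c,p)-C[c])*IG[c],(0,0),.7)[t:u,a:b])**2).sum()
    return e
x0=np.r_[p0[:2]*100,p0[2]*10,0,0,0]
r=minimize(cost,x0,method="Nelder-Mead",options=dict(initial_simplex=x0+np.vstack([np.zeros(6),np.eye(6)*.6]),maxfev=600))
v=r.x; print(r.fun,cost(x0),"pose",(v[:2]/100).round(4),(v[2]/10).round(4),"angles deg",np.degrees(1.571+v[3:]/5).round(1))
E
python3 fit2.py
```

```text
330.9275207519531 363.57727 pose [ 0.66   -0.0627] -0.0744 angles deg [87.6 92.4 89.5]
```

```bash
cat >> fit2.py <<'E'
p=np.r_[v[:2]/100,v[2]/10,1.571+v[3:]/5]; np.save("tray2.npy",p); out=[]
for c,(a,b,t,u) in {"top":(262,330,125,187),"scene":(240,308,215,277)}.items():
    k=5.8; im=cv2.resize(cv2.cvtColor(F[c],cv2.COLOR_RGB2BGR)[t:u,a:b],None,fx=k,fy=k,interpolation=cv2.INTER_CUBIC)
    q=p.copy()
    for w in polys(q)[2:5]+tuple([polys(q)[0]]):
        for s in (1,):
            W=thick(w); 
            for o in (W[:4],W[4:]): cv2.polylines(im,[((proj(c,T(q,o))+.5-[a,t])*k).astype(np.int32)],True,(255,0,0),1)
    out.append(im)
cv2.imwrite("pics/f2.png",np.hstack(out))
E
python3 fit2.py
```

```text
334.2828369140625 362.74457 pose [ 0.6599 -0.0631] -0.0734 angles deg [87.6 93.1 90. ]
```

View pics/f2.png

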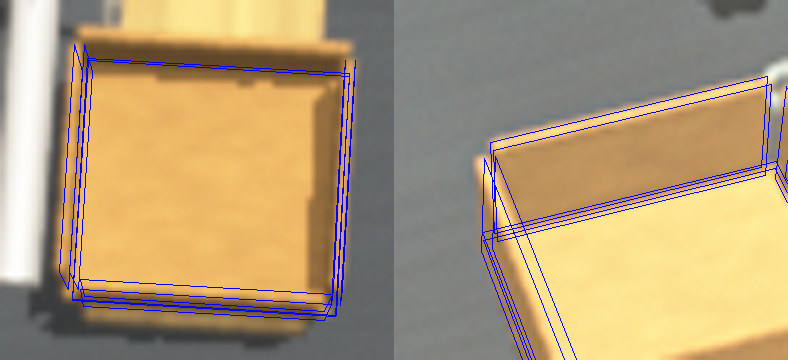

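The walls check out within about 3° of upright in both views. Now the piston.

```bash
python3 -c "
from h import *
R,P,s=cur(); Rt=pose(np.load('tray.npy'),[0,0,0],[0,0,-1],[1,0,0])[0]
c=(R,P)
for X in([.430,.356,.13],[.430,.356,.030]):
    k=(Rt,np.array(X)); print(rel(c,k)); c=k
print(s['t'])"
```

```text
[0.1, 0.1, 0.1, 0.0611, 0.3386, -0.0043]
[0.0, 0.0, 0.0, 0.1, 0.0, 0.0]
19.55
```

>>> carry_out(
  moves=[0,0,0,0,0.06,0,1,0,0,0,0,0.12,0,1,0,0,0,0,0.18,0,1,0,0,0,0,0.24,0,1,0,0,0,0.02,0.29,-0.003,1],
)

```text
t: 20.18
ee_pos: [0.4287, 0.3108, 0.1729]
tcp_rot: [0.709, 0.026, 0.705, -0.025]
ft_force: [0.7, 0.1, 0.4]
finger_gap: 1.0
```

>>> carry_out(
  moves=[0,0,0,0.02,0.0486,-0.0013,1,0,0,0,0.041,0.0486,-0.0013,1,0,0,0,0.041,0.0486,-0.0013,1],
)

```text
t: 20.55
ee_pos: [0.428, 0.3558, 0.1275]
tcp_rot: [0.706, 0.024, 0.708, -0.027]
ft_force: [-0.0, 0.5, 0.1]
finger_gap: 1.0
```

```bash
python3 -c "
from h import *
R,P,s=cur(); Rt=pose(np.load('tray.npy'),[0,0,0],[0,0,-1],[1,0,0])[0]
print(rel((R,P),(Rt,np.array([.430,.356,.030]))))
f=imaging.grab_frame('scene'); im=cv2.cvtColor(f,cv2.COLOR_RGB2BGR)[110:230,310:450]; cv2.imwrite('pics/g1.png',cv2.resize(im,None,fx=4,fy=4,interpolation=cv2.INTER_CUBIC))"
```

```text
[0.2, -0.1, 0.3, 0.0975, 0.0008, 0.0022]
```

View pics/g1.png

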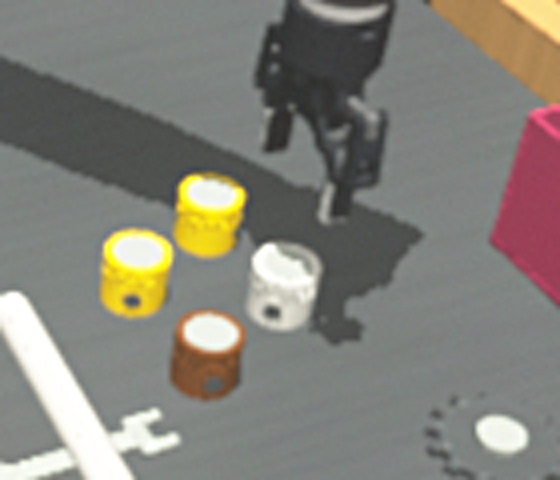

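The open jaws hang over the aluminium piston at (285,285) in the crop, clear of the yellow and brown look-alikes. I lower and grip.

>>> carry_out(
  moves=[0,0,0,0.03,0.001,0.002,1,0,0,0,0.06,0.001,0.002,1,0,0,0,0.085,0.001,0.002,1,0,0,0,0.0975,0.001,0.002,1,0,0,0,0.0975,0.001,0.002,0.6],
  force=40,
)

```text
t: 21.22
ee_pos: [0.4318, 0.3565, 0.0328]
tcp_rot: [0.707, 0.026, 0.706, -0.027]
ft_force: [-0.0, 0.2, -0.6]
finger_gap: 0.815
```

>>> carry_out(
  moves=[0,0,0,0,0,0,0.3,0,0,0,0,0,0,0,0,0,0,0,0,0,-0.3,0,0,0,0,0,0,-0.3],
)

```text
t: 21.72
ee_pos: [0.433, 0.3579, 0.0348]
tcp_rot: [0.708, 0.026, 0.705, -0.026]
ft_force: [-0.4, -0.8, 6.4]
finger_gap: 0.598
```

>>> carry_out(
  moves=[0,0,0,-0.02,0,0,-0.3,0,0,0,-0.06,0,0,-0.3,0,0,0,-0.11,0,0,-0.3,0,0,0,-0.165,0,0,-0.3,0,0,0,-0.165,0,0,-0.3],
)

```text
t: 22.35
ee_pos: [0.4342, 0.3592, 0.2039]
tcp_rot: [0.711, 0.028, 0.703, -0.024]
ft_force: [0.3, 0.7, -2.0]
finger_gap: 0.593
```

```bash
python3 -c "
from h import *
j=[1,0,0];D=[0,0,-1]
chain([([-.25,0,.195],D,j),([-.25,-.01,.195],D,j),([0,-.005,.195],D,j),([0,-.005,.085],D,j)])"
```

```text
t 22.35 F [ 0.3  0.7 -2. ]
[0.2, 0.6, -0.3, 0.0069, -0.402, 0.0057] [ 0.411 -0.042  0.195]
[0.0, 0.0, 0.0, 0.0, -0.01, -0.0] [ 0.41  -0.052  0.195]
[0.0, 0.0, 0.0, 0.0, 0.005, 0.25] [ 0.659 -0.066  0.195]
[0.0, 0.0, 0.0, 0.11, 0.0, 0.0] [ 0.659 -0.066  0.085]
```

The gap is 50.6 mm and the weight shows on the wrist (−2 N), so the piston is held. I carry it round the near end of the lamp tube.

>>> carry_out(
  moves=[0,0.3,0,0.002,-0.04,0.001,-0.3,0,0.6,-0.3,0.007,-0.1,0.003,-0.3,0,0.6,-0.3,0.007,-0.16,0.006,-0.3,0,0.6,-0.3,0.007,-0.22,0.006,-0.3,0,0.6,-0.3,0.007,-0.275,0.006,-0.3],
)

```text
t: 22.98
ee_pos: [0.4161, 0.0808, 0.1894]
tcp_rot: [0.703, 0.023, 0.711, -0.028]
ft_force: [-0.2, 0.1, -2.4]
finger_gap: 0.594
```

>>> carry_out(
  moves=[0,0,0,0,-0.055,0,-0.3,0,0,0,0,-0.105,0,-0.3,0,0,0,0,-0.132,0.01,-0.3,0,0,0,0,-0.132,0.04,-0.3,0,0,0,0,-0.132,0.08,-0.3],
)

```text
t: 23.6
ee_pos: [0.487, -0.0554, 0.1898]
tcp_rot: [0.703, 0.024, 0.711, -0.029]
ft_force: [1.0, 0.1, -1.6]
finger_gap: 0.591
```

>>> carry_out(
  moves=[0,0,0,0,0,0.05,-0.3,0,0,0,0,0,0.1,-0.3,0,0,0,0,0,0.145,-0.3,0,0,0,0,0,0.17,-0.3,0,0,0,0,0,0.17,-0.3],
)

```text
t: 24.22
ee_pos: [0.6572, -0.0673, 0.1862]
tcp_rot: [0.702, 0.024, 0.711, -0.028]
ft_force: [-1.2, -0.7, -2.2]
finger_gap: 0.591
```

```bash
python3 -c "
from h import *
j=[1,0,0];D=[0,0,-1]
chain([([0,-.003,.195],D,j),([0,-.003,.088],D,j)])"
```

```text
t 24.225 F [-1.2 -0.7 -2.2]
[0.2, -0.8, 0.4, -0.0088, 0.0033, 0.0021] [ 0.66  -0.064  0.195]
[0.0, 0.0, 0.0, 0.107, 0.0, 0.0] [ 0.66  -0.064  0.088]
```

>>> carry_out(
  moves=[0,-0.4,0.2,0.025,0.0033,0.002,-0.3,0.2,-0.8,0.4,0.055,0.0033,0.002,-0.3,0.2,-0.8,0.4,0.08,0.0033,0.002,-0.3,0.2,-0.8,0.4,0.098,0.0033,0.002,-0.3,0.2,-0.8,0.4,0.098,0.0033,0.002,-0.3],
)

```text
t: 24.85
ee_pos: [0.6559, -0.0644, 0.0894]
tcp_rot: [0.707, 0.027, 0.707, -0.027]
ft_force: [0.4, 0.4, -2.0]
finger_gap: 0.599
```

>>> carry_out(
  moves=[0,0,0,0.002,0,0,-0.3,0,0,0,0.004,0,0,-0.3,0,0,0,0.004,0,0,-0.3],
)

```text
t: 25.22
ee_pos: [0.6589, -0.0649, 0.0888]
tcp_rot: [0.709, 0.027, 0.704, -0.027]
ft_force: [-0.7, 0.5, -1.9]
finger_gap: 0.594
```

>>> carry_out(
  moves=[0,0,0,0.0015,0,0,-0.3,0,0,0,0.003,0,0,-0.3,0,0,0,0.003,0,0,-0.3],
)

```text
t: 25.6
ee_pos: [0.6581, -0.0647, 0.0846]
tcp_rot: [0.708, 0.027, 0.705, -0.027]
ft_force: [-0.1, 0.3, -1.5]
finger_gap: 0.596
```

>>> carry_out(
  moves=[0,0,0,0.001,0,0,-0.3,0,0,0,0.002,0,0,-0.3,0,0,0,0.002,0,0,-0.3],
)

```text
t: 25.98
ee_pos: [0.6582, -0.0648, 0.0827]
tcp_rot: [0.708, 0.027, 0.705, -0.027]
ft_force: [-0.0, 0.4, -2.2]
finger_gap: 0.592
```

>>> carry_out(
  moves=[0,0,0,0.001,0,0,-0.3,0,0,0,0.002,0,0,-0.3,0,0,0,0.002,0,0,-0.3],
)

```text
t: 26.35
ee_pos: [0.6585, -0.0648, 0.0819]
tcp_rot: [0.709, 0.027, 0.704, -0.027]
ft_force: [-1.0, 0.2, 3.8]
finger_gap: 0.592
```

Contact with the floor (+3.8 N). I release and withdraw upward.

>>> carry_out(
  moves=[0,0,0,0,0,0,0.3,0,0,0,0,0,0,0.45,0,0,0,0,0,0,0.45,0,0,0,-0.03,0,0,0.45,0,0,0,-0.07,0,0,0.45],
)

```text
t: 26.98
ee_pos: [0.6568, -0.0645, 0.1495]
tcp_rot: [0.707, 0.027, 0.706, -0.027]
ft_force: [0.4, -0.8, -0.0]
finger_gap: 0.725
```

>>> carry_out(
  moves=[0,0,0,-0.04,0,0,0.45,0,0,0,-0.055,0,-0.05,0.45,0,0,0,-0.055,0,-0.11,0.45,0,0,0,-0.055,0,-0.17,0.45,0,0,0,-0.055,0,-0.23,0.45],
)

```text
t: 27.6
ee_pos: [0.4267, -0.047, 0.2047]
tcp_rot: [0.709, 0.027, 0.704, -0.027]
ft_force: [0.3, -0.5, 1.0]
finger_gap: 0.725
```

```bash
python3 look.py end; cp pics/f2.png pics/f2old.png; python3 fit2.py; python3 - <<'E'
from h import *
for c in("top","scene"):
    for q in("spanner","bearing","sprocket","grease_jar","piston"):
        print(c,q,[[round(v) for v in d["box"]] for d in imaging.masks_of(c,q)[:5]])
E
```

```text
1058.1907958984375 1086.2618 pose [ 0.6604 -0.0634] -0.072 angles deg [87.  93.5 89.1]
top spanner [[214, 200, 51, 11]]
top bearing [[373, 221, 24, 19]]
top sprocket [[213, 198, 50, 13], [128, 158, 31, 30]]
top grease_jar [[413, 173, 25, 26], [318, 138, 5, 38]]
top piston [[157, 256, 19, 21], [292, 146, 13, 20], [188, 243, 18, 17], [186, 210, 22, 15]]
scene spanner [[304, 214, 50, 20]]
scene bearing [[151, 236, 24, 20], [254, 183, 98, 142], [257, 229, 48, 23], [309, 234, 19, 34], [415, 207, 38, 26]]
scene sprocket [[415, 207, 39, 28], [255, 181, 95, 145]]
scene grease_jar [[109, 269, 28, 41], [257, 230, 43, 26]]
scene piston [[354, 155, 18, 15], [278, 249, 21, 28], [337, 166, 14, 23]]
```

View pics/end.png

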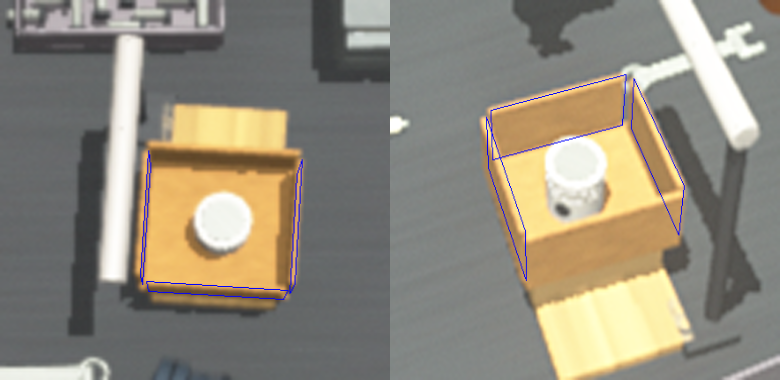

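The piston stands crown up in mid-floor, at (222,222) in the top half and (575,180) in the scene half of the crop. The walls sit on the upright outlines, and the bystanders I rechecked are in place. I hand in.

```bash
python3 -c "
from bench import order; print(order.hand_in())"
```

```text
the job is handed in; nothing more can be done
None
```

The three walls are folded up and the aluminium piston stands crown up near the middle of the carton floor; I handed the job in at about 28 s of the 72 s.

**Walls:** I lifted the left, right and near walls from below with shut fingers. I then squared each by gripping it (gap 4–5 mm, the wall's thickness).

**Piston:** It was gripped at a 50.6 mm opening, carried round the lamp tube and lowered in small steps. I released it once the wrist force showed contact (+3.8 N).

**Last checks:**
- **Uprightness:** the fit on the final pictures gave left 87.0°, right 93.5° and near 89.1°. That left/right tilt may partly come from about 2 mm uncertainty in the carton's y position. An earlier scene view disagreed with the fit and put the right wall nearer 90°, so I left the walls alone.
- **Fit quality:** the final fit's residual was high, because the piston now covers part of the cardboard and a pale board under the stand is not in my model.
- **Bystanders:** the spanner, bearing, sprocket and grease jar were found where they were at the start. I did not recheck the spark plug or the oil bottle.
- **Forces:** the highest wrist force component reported was about 8 N.

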